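# Make a street lamp safe and hold its sprung gear cover open at the set clip

## Task

The street lamp on the bench is still live from the test supply: press the red button all the way down and let it come up again to switch the lamp off, then do the same with the yellow one to discharge its driver, one at a time, and leave the green button alone. Then take the lamp's sprung gear cover by its wire handle and lift it until the blue-tipped index arm at its side stands in line with the red clip set on the quadrant, not well past it because the leads inside are short. Finish while still holding the cover steady at that mark by the handle, without shifting the clip or disturbing the parts lying on the bench.

Things in the scene. Friction and masses are not known exactly. Their poses are not given: they have to be found in the camera images.
- red_top (a point): centre of the top face of the round red push button, 26 mm across, standing 6 mm above its steel collar (collar 42 mm across, its top 84 mm above the bench) on the flat top (72 mm above the bench) of a dark grey bench test supply 270 x 140 mm. Three such buttons, red, yellow and green, stand in a row with 55 mm between centres, in any order
- yellow_top (a point): the same for the yellow push button
- green_top (a point): the same for the green push button (not to be pressed)
- red (a joint): travel of the red button: 0 up, 0.006 m fully down; a spring pushes it up again (1.5 N at the start, 5 N fully down); pressed vertically down
- yellow (a joint): travel of the yellow button, same scale and spring
- green (a joint): travel of the green button, same scale and spring
- hinge (a point): middle of the cover's hinge axis, 98 mm above the bench, on a grey street lamp (560 mm long, 280 mm wide, finned head at one end, pole spigot at the other) that lies fixed on the bench. Its x axis runs along the hinge axis towards the side that carries the quadrant, its y axis level towards the finned head, z up; the closed cover reaches from here 252 mm along -y, its top face 109 mm above the bench (raised ribs to 113 mm)
- pull_mid (a point): middle of the straight top bar of the wire handle on the cover: a round steel bar of 10 mm diameter, 90 mm long between its legs and parallel to the hinge axis. In the cover's axes (those of the hinge point when closed, turning with the cover) it lies 215 mm along -y and 50 mm along +z from the hinge axis; 40 mm of clear height between bar and cover. The rules call its three rods cover_c1 (leg), cover_c2 (top bar) and cover_c3 (leg)
- lamp: the fixed lamp housing, with the cover, handle, quadrant and clip on it; origin under the middle of the lamp at bench height, y towards the finned head, x towards the quadrant side
- cover (a joint): angle of the gear cover: 0 shut, growing as its free end (spigot end) rises, at most 1.05 rad. The cover weighs 0.5 kg and springs shut when let go; lifting it at the handle takes about 5 N at first and about 6 N at 0.8 rad
- index (a point): point on the index arm, which runs along the cover's quadrant side from the hinge axis and ends in a blue tip 8 mm thick; this point lies 125 mm from the hinge axis, level with it when the cover is shut, and turns with the cover
- set_clip (a joint): angle at which the red clip is clamped on the quadrant, on the same scale as joint cover: the index arm is in line with the clip when joint cover has the same value. It lies between 0.40 and 0.80 rad and is not to be moved
- clip (a point): centre of the red clip (9 mm thick along the arc, 32 mm long along the radius, with a round red thumb screw) on the steel quadrant, a slotted arc of 125 mm radius about the hinge axis at the lamp's side; its -y axis points away from the hinge axis along the clip's angle, its z axis in the opening direction of the cover
- capacitor: spare lamp capacitor, bare aluminium can 36 mm across and 78 mm high, standing loose on the bench; origin at the centre of its underside
- photocell: spare lamp photocell, blue dome 80 mm across and 64 mm high, loose on the bench; origin at the centre of its underside
- screwdriver: screwdriver with orange handle, 200 mm long, lying loose on the bench; origin under its middle
Things that resemble listed ones, but are neither listed nor needed, are in the scene too. Several things look just like the capacitor: the one meant starts farthest from the robot's base. Several things look just like the photocell: the one meant starts farthest from the robot's base.

How it is judged:
On the way, in this order (a step that is already met when the one before it is completed fails the run):
1. the red button is pressed down on its own, cover shut (value of joint red above 0.0042 m and value of joint yellow below 0.0015 m and value of joint cover below 0.05 rad), for 0.05 s.
2. the red button has come up again (value of joint red below 0.001 m and value of joint yellow below 0.0015 m and value of joint cover below 0.05 rad), for 0.05 s.
3. the yellow button is pressed down on its own, cover still shut (value of joint yellow above 0.0042 m and value of joint red below 0.0015 m and value of joint cover below 0.05 rad), for 0.05 s.
4. the yellow button has come up again (value of joint each of red, yellow below 0.001 m and value of joint cover below 0.05 rad), for 0.05 s.
At the end, for the whole second after the job is handed in: the gear cover is held still by the gripper fingers on its wire handle, its index arm within 0.07 rad (4 degrees) of the red clip, no loose part against the lamp or propping the cover, and all three buttons up (angle between the y axis of index and the y axis of clip, either way round below 0.07 rad and velocity of joint cover between -0.05 and 0.05 rad/s and value of joint cover above 0.3 rad and (contact force between the fingers and cover_c1 above 1 N or contact force between the fingers and cover_c2 above 1 N or contact force between the fingers and cover_c3 above 1 N) and contact force between each of capacitor, photocell, screwdriver and lamp below 0.1 N and value of joint each of red, yellow, green below 0.001 m); the arm keeps its last pose, push and grip.
It fails at once if the green button is pressed (more than 2.5 mm) (value of joint green above 0.0025 m).
It fails at once if the cover is lifted well past the clip (index point more than 20 mm, 9 degrees, beyond it) (z of index in the frame of clip above 0.02 m).
It fails at once if the red clip is shifted on the quadrant by more than 6 mm (distance of clip from where it was at the start of the episode above 0.006 m).
It fails at once if a part lying on the bench is moved more than 20 mm, or the capacitor is knocked over (angle between capacitor's own z axis and vertical above 0.5 rad or distance of any of capacitor, photocell, screwdriver from where it was at the start of the episode above 0.02 m).
It also fails if it takes over 58 s, if anything falls off the work surface, if the arm or the gripper's body presses on something with over 40 N, if the wrist force passes 120 N, or if a joint passes its speed limit or range.

## Robot

A 6-joint arm with a two-finger parallel gripper is mounted at the origin on the work surface. World frame = base frame: x ahead of the robot, y to its left, z up, the work surface at z = 0. Lengths are in m, angles in rad, forces in N, time in s.
With the tool pointing down it reaches from about 0.275 to 0.775 m from the base axis. Payload 14.6 kg.
Tool frame: the origin (TCP) lies midway between the tips of the shut fingers; the grasp point (between the pads) lies 19 mm behind it; z points along the fingers, y is the line along which they close (so a half turn about z gives the same grasp; the last joint's range is limited). The gripper opens to 85 mm and grips with 20 to 120 N. Pads are 22 mm wide; open, the fingers measure 114 mm over their backs; the gripper's body (76 mm by 85 mm) begins 54 mm behind the grasp point. The pads swing forward as they close: fully open they stand 13 mm farther back than shut.
Start: joints at [-1.459, 0.263, -0.048, 1.259, 0, 1.415], TCP at [0.138, -0.506, 0.231] pointing down, gripper open.
Joint ranges: [-2.65, 2.65], [-0.89, 1.7], [-1.18, 1.37], [-2.13, 2.11], [-1.35, 1.29], [-3.14, 3.14]. Speed limits (rad/s): [1.89, 1.89, 2.57, 2.79, 3.14, 3.14].

## Interface

Orientations are given as a unit quaternion [w, x, y, z].
In Python, from bench import arm gives the robot as it stands.
- The arm moves only by the shell command python3 -m pendant 'ROWS' [FORCE]. ROWS is JSON, a list of rows, each a list of 7 numbers: the opening, from -1 (shut) to 1 (fully open), so that 0 is half open, then the shift along the tool's x, y, z in units of 800 mm (1.0 is 800 mm), then the turn, a rotation vector about the tool's x, y, z in units of 45 degrees (1.0 is 45 degrees). A call has 1 to 12 rows; each row is the pose to reach, as a shift and turn from the pose commanded when the call began, along the tool's axes at that moment; what a row does not reach only later rows make up. A row lasts 1/10 s, in which the tool goes at most 50 mm and 8.59 degrees, less where a joint would pass 70% of its speed; a pose out of reach is approached as far as the arm can. A call with a number of a shift or a turn outside -1 to 1 is refused whole. A call with a gripper value outside its range is refused whole. The fingers move at their own pace and stop on an object; FORCE is the grip in N (left out, the last holds). Time passes only in rows, so rows that repeat a pose let the fingers close. It gives the time, the measured TCP pose, the force, the opening and the grip force at its end, in the units of the state.
- arm.get_obs(): the state, without advancing time (a new reading comes with each control period).
- arm.grab_frame(name): name is "scene" or "side" or "wrist"; returns the picture (400x640x3 uint8, red, green, blue); there is no depth.
- arm.camera_info(name): a dict with "intrinsics" (3x3 intrinsics, pixels), "xyz" and "rotation" of the camera in the world. Camera axes: x right, y down, z forward; pixel columns grow to the right and rows downward; lengths in m; the calibration is good to about 2 mm. A picture is of the moment at which its call begins: read the wrist's pose just before it. camera_info takes no time and is no camera call; for the wrist camera it gives the pose at the moment of the call.
- arm.hand_in(): hands the job in; it is judged then, once.
The state is a dict: "time": time; "joints": joint angles; "qd": joint speeds; "joint_efforts": joint torques, N m; "position": TCP position; "ee_rot": TCP orientation; "wrist_force": force on the tool from outside, world axes, zero at the start; "moment": the same for the moment, N m; "finger_gap": opening from 0.0 (shut) to 1.0 (fully open); "grip_force": force on a finger pad.
Only numpy, scipy, OpenCV 4.12 (cv2) and the standard library are available. Lean on these libraries where they do the work, as an engineer would, in place of code of your own. Each camera call takes 0.05 s, during which the arm holds its last target. There are 200 camera calls.

## Working session

There is one attempt and no reset: what is moved stays moved. The work goes in short steps, Python scripts to look and compute and a shell command to move; the robot and the scene stay as the last step left them, time stands still between calls to the robot, and variables do not carry over. Pictures are saved under pics/ and viewed, at most 10 in all, crops included, and the job is handed in when it is done.

```bash
mkdir -p pics; ls; python3 - <<'E'
from bench import arm
import cv2,numpy as np
for n in ["scene","side"]:
    f=arm.grab_frame(n); cv2.imwrite(f"pics/{n}0.png",f[...,::-1])
    c=arm.camera_info(n); print(n,{k:np.round(v,3).tolist() for k,v in c.items()})
o=arm.get_obs(); print(o)
E
```

```text
pics
scene {'intrinsics': [[446.466, 0.0, 315.555], [0.0, 446.466, 202.868], [0.0, 0.0, 1.0]], 'xyz': [1.133, -0.497, 0.791], 'rotation': [-0.359, 0.822, 0.408, -0.169]}
side {'intrinsics': [[452.637, 0.0, 318.681], [0.0, 452.637, 198.567], [0.0, 0.0, 1.0]], 'xyz': [0.131, 0.63, 0.887], 'rotation': [0.107, -0.255, 0.881, -0.383]}
{'time': 0.1, 'joints': array([-1.45928465e+00,  2.63424519e-01, -4.88933514e-02,  1.25939955e+00,
        7.84707694e-06,  1.41552702e+00]), 'qd': array([ 0.00066667, -0.00155007,  0.00015435, -0.00014594, -0.00026403,
       -0.00158502]), 'joint_efforts': array([ 3.61576989e-03, -6.38573027e+01,  3.85062969e+01,  9.86291823e-03,
       -5.11359872e-05, -1.25636743e-05]), 'position': array([ 0.13838788, -0.50616246,  0.23089211]), 'ee_rot': array([-4.60349752e-04,  9.91116567e-01,  1.32995255e-01,  1.39979922e-05]), 'wrist_force': array([ 0.20237731, -0.02063848,  0.13751051]), 'moment': array([-0.00765907, -0.02202558, -0.05875532]), 'grip_force': 0.0, 'finger_gap': 0.9995605153763911}
```

View pics/scene0.png

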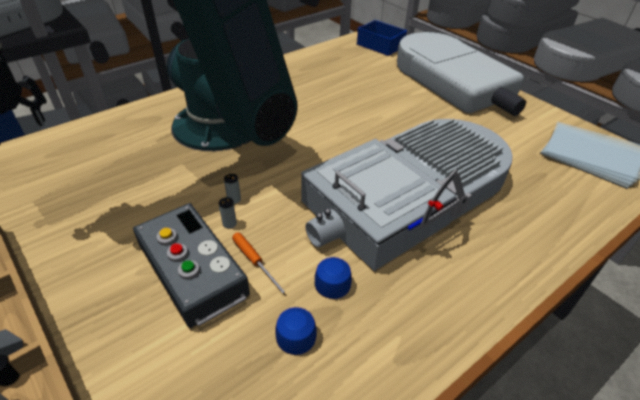

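View pics/side0.png

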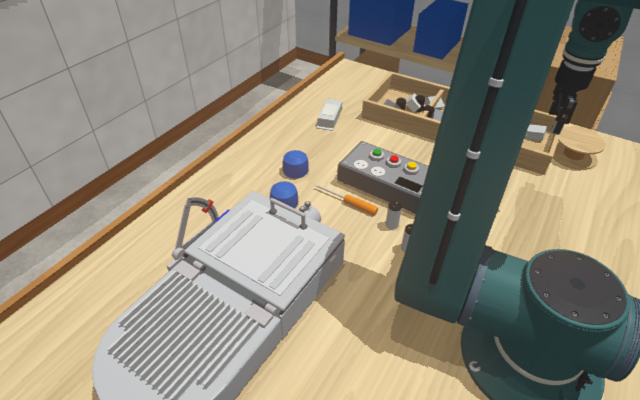

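The scene view shows yellow (166,234), red (176,250) and green (188,267) in a row. The handle bar runs about (335,178)–(364,205), and the clip is at (435,205). In the side view, green is (377,153), red (394,160), yellow (412,167), the bar (272,202)–(305,217) and the clip (208,206).

```bash
cat > h.py <<'E'
import numpy as np,cv2
from scipy.spatial.transform import Rotation as R
def rot(q): q=np.asarray(q); return R.from_quat(np.roll(q,-1)).as_matrix() if q.size==4 else q
def ray(c,p):
    K=np.array(c["intrinsics"]); d=rot(c["rotation"])@np.linalg.solve(K,[p[0],p[1],1]); return np.array(c["xyz"]),d/np.linalg.norm(d)
def plane(c,p,z): o,d=ray(c,p); return o+d*(z-o[2])/d[2]
def tri(c1,p1,c2,p2):
    o1,d1=ray(c1,p1);o2,d2=ray(c2,p2)
    t=np.linalg.lstsq(np.c_[d1,-d2],o2-o1,rcond=None)[0]; a,b=o1+t[0]*d1,o2+t[1]*d2
    return (a+b)/2,np.linalg.norm(a-b)
def blobs(im,col,mn=12):
    h=cv2.cvtColor(im,cv2.COLOR_RGB2HSV); H,S,V=h[...,0],h[...,1],h[...,2]
    m={'red':(H<5)|(H>174),'yellow':(H>20)&(H<30),'green':(H>45)&(H<80),'blue':(H>108)&(H<128)}[col]&(S>170)&(V>70)
    n,l,s,c=cv2.connectedComponentsWithStats(m.astype(np.uint8))
    return [(s[i,4],c[i].round(1)) for i in range(1,n) if s[i,4]>=mn]
E
python3 - <<'E'
from bench import arm
from h import *
C={n:arm.camera_info(n) for n in("scene","side")}
P={}
for n in C:
    im=cv2.imread(f"pics/{n}0.png")[...,::-1].copy()
    for k in('red','yellow','green','blue'):
        for a,c in blobs(im,k):
            print(n,k,a,c,plane(C[n],c,.09).round(3), plane(C[n],c,.03).round(3) if k=='blue' else '')
a=cv2.imread("pics/scene0.png")[155:255,300:480]; b=cv2.imread("pics/side0.png")[180:280,160:340]
cv2.imwrite("pics/c.png",np.vstack([cv2.resize(x,None,fx=3,fy=3,interpolation=cv2.INTER_CUBIC) if 0 else cv2.resize(x,(540,300),interpolation=cv2.INTER_CUBIC) for x in(a,b)]))
E
```

```text
scene red 82 [435.8 204.4] [0.718 0.184 0.09 ] 
scene red 96 [175.9 248.5] [ 0.486 -0.348  0.09 ] 
scene yellow 90 [165.3 232.6] [ 0.431 -0.346  0.09 ] 
scene green 80 [187.1 265.5] [ 0.54  -0.349  0.09 ] 
scene blue 98 [389.9  35. ] [-0.026  0.768  0.09 ] [-0.125  0.876  0.03 ]
scene blue 66 [414.5 223.8] [0.731 0.099 0.09 ] [0.697 0.15  0.03 ]
scene blue 834 [331.4 273.7] [ 0.728 -0.133  0.09 ] [ 0.693 -0.102  0.03 ]
scene blue 1080 [294.1 326.4] [ 0.779 -0.259  0.09 ] [ 0.748 -0.239  0.03 ]
side red 39 [393.9 158.4] [ 0.487 -0.35   0.09 ] 
side red 27 [207.7 206.7] [0.799 0.083 0.09 ] 
side yellow 48 [411.5 165.2] [ 0.432 -0.349  0.09 ] 
side blue 1370 [384.8  11.3] [ 0.995 -1.33   0.09 ] [ 1.06  -1.478  0.03 ]
side blue 1997 [440.9  25.7] [ 0.716 -1.315  0.09 ] [ 0.76  -1.462  0.03 ]
```

View pics/c.png

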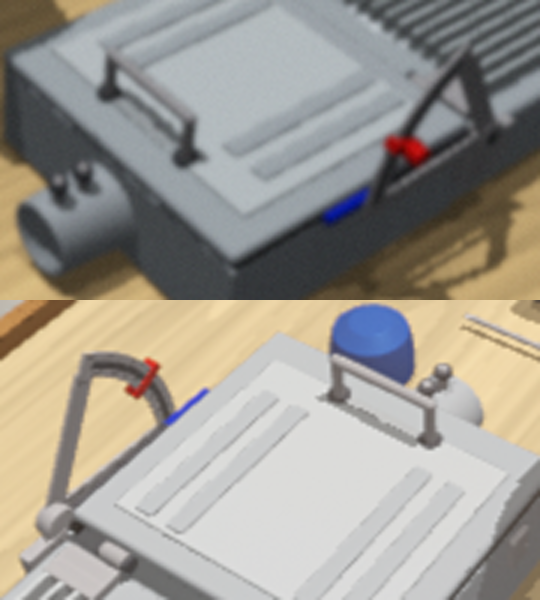

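The crop shows the bar ends: scene (336,171) and (364.3,195.7), side (305,215) and (271.7,199.7). The clip is at scene ~(437,205) with its thumb screw beside it at (431,203), and at side (208,206).

```bash
python3 - <<'E'
from bench import arm
from h import *
s,d=arm.camera_info("scene"),arm.camera_info("side")
A,e1=tri(s,(364.3,195.7),d,(271.7,199.7)); B,e2=tri(s,(336,171),d,(305,215))
print("bar",A.round(4),B.round(4),e1,e2,np.linalg.norm(A-B))
x=A-B; x[2]=0; x/=np.linalg.norm(x); y=np.cross([0,0,1],x); m=(A+B)/2
print("x",x.round(3),np.degrees(np.arctan2(x[1],x[0])),"mid",m.round(4))
H=m+.215*y; H[2]=.098; print("hinge",H.round(4))
for p,q in(((436.5,204.6),(207.7,206.7)),((438.5,206.5),(208,206)),((431,203.5),(208,206))):
    c,e=tri(s,p,d,q); r=c-H; print("clip",c.round(4),round(e,4),"x",r@x,"y",r@y,"r",np.hypot(r@y,r[2]),"ang",np.arctan2(r[2],-(r@y)))
o=arm.get_obs(); print("Rtool",rot(o['ee_rot']).round(3).tolist())
c=arm.camera_info("wrist");print(c)
E
```

```text
bar [0.6401 0.024  0.1478] [0.5426 0.0264 0.1509] 0.003936616317880931 0.002473902874386365 0.09749393608078794
x [ 1.    -0.025  0.   ] -1.4252732640540262 mid [0.5914 0.0252 0.1494]
hinge [0.5967 0.2402 0.098 ]
clip [0.7521 0.1249 0.1492] 0.0063 x 0.15825278908891507 y -0.11137725543693558 r 0.12257428375946955 ang 0.43075421499082256
clip [0.7563 0.1231 0.148 ] 0.011 x 0.1624804458781076 y -0.11307517437194116 r 0.12361771714151137 ang 0.4159903533957711
clip [0.7472 0.121  0.1507] 0.0043 x 0.15338110083508874 y -0.11536026201416784 r 0.12681578954128309 ang 0.4283123873303785
Rtool [[0.965, 0.264, -0.0], [0.264, -0.965, 0.001], [0.0, -0.001, -1.0]]
{'intrinsics': array([[279.17398244,   0.        , 322.71794866],
       [  0.        , 279.17398244, 200.53898154],
       [  0.        ,   0.        ,   1.        ]]), 'xyz': array([ 0.20306659, -0.48849675,  0.37237355]), 'rotation': array([ 0.10538442,  0.78812901, -0.60103734, -0.08062819])}
```

```bash
python3 -m pendant '[[-1,0.4716,-0.0745,0,0,0,0],[-1,0.4716,-0.0745,0,0,0,0],[-1,0.4716,-0.0745,0,0,0,0],[-1,0.4716,-0.0745,0,0,0,0],[-1,0.4716,-0.0745,0,0,0,0],[-1,0.4716,-0.0745,0,0,0,0],[-1,0.4716,-0.0745,0,0,0,0],[-1,0.4716,-0.0745,0,0,0,0],[-1,0.4716,-0.0745,0.1375,0,0,0],[-1,0.4716,-0.0745,0.1375,0,0,0],[-1,0.4716,-0.0745,0.1375,0,0,0],[-1,0.4716,-0.0745,0.1375,0,0,0]]' 40
python3 - <<'E'
from bench import arm
from h import *
o=arm.get_obs();c=arm.camera_info("wrist")
im=arm.grab_frame("wrist");cv2.imwrite("pics/w1.png",im[...,::-1])
print(o['position'],rot(o['ee_rot']).round(3).tolist(),o['finger_gap'])
for k in('red','yellow','green'):
    for a,p in blobs(im,k,40): print(k,a,p,plane(c,p,.09).round(4))
E
```

```text
time: 1.3
position: [0.4859, -0.3489, 0.1206]
ee_rot: [-0.001, 0.991, 0.133, -0.001]
wrist_force: [0.1, 0.3, 0.5]
finger_gap: 0.001
grip_force: 0.0
[ 0.48594163 -0.34894211  0.12062621] [[0.965, 0.263, -0.002], [0.263, -0.965, 0.002], [-0.002, -0.003, -1.0]] 0.000946641329864804
red 843 [321.  222.4] [ 0.4907 -0.3464  0.09  ]
green 1312 [346.8 146.2] [ 0.5421 -0.3486  0.09  ]
```

View pics/w1.png

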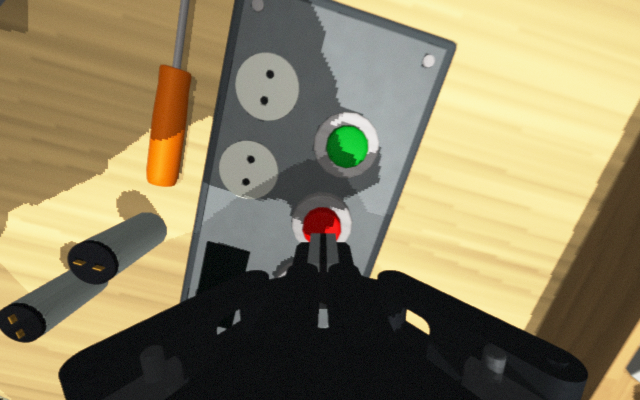

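The wrist view shows the red button at (321,222), just ahead of the shut finger tips, with green at (347,146). That matches the earlier positions, so I'll press.

```bash
python3 -m pendant '[[-1,0.002,0,0.03,0,0,0],[-1,0.002,0,0.0375,0,0,0],[-1,0.002,0,0.041,0,0,0],[-1,0.002,0,0.0445,0,0,0],[-1,0.002,0,0.0448,0,0,0],[-1,0.002,0,0.0448,0,0,0]]'

```

```text
time: 1.95
position: [0.4887, -0.3498, 0.0878]
ee_rot: [0.001, 0.991, 0.133, 0.001]
wrist_force: [-3.1, 2.8, 15.9]
finger_gap: -0.0
grip_force: 7.9
```

```bash
python3 - <<'E'
from bench import arm
from h import *
a=arm.grab_frame("scene")[200:300,120:240]; b=arm.grab_frame("side")[120:200,350:450]; w=arm.grab_frame("wrist")[150:330,240:420]
o=arm.get_obs();print(o['position'],o['wrist_force'],o['finger_gap'])
cv2.imwrite("pics/p1.png",np.hstack([cv2.resize(x,(260,260),interpolation=cv2.INTER_CUBIC)[...,::-1] for x in(a,b,w)]))
E
```

```text
[ 0.48872086 -0.34985534  0.08785548] [-2.18478836  1.91326945 15.50741829] -0.00019898775636693875
```

View pics/p1.png

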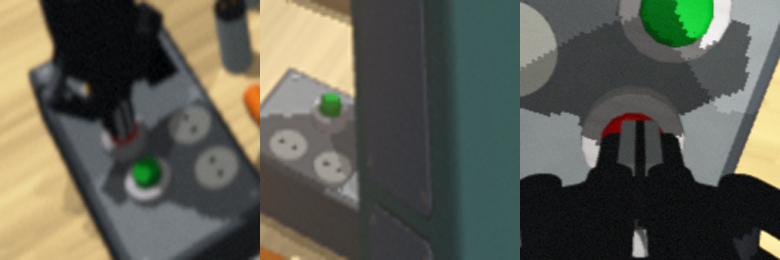

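The red cap is down to its collar under the finger tips: only a rim of red shows, at about (640,120) in the wrist tile. The 15 N reading is above the spring's 5 N maximum, so the button is on its stop. Next I'll lift off, move above yellow and check.

```bash
python3 -m pendant '[[-1,0,0,-0.02,0,0,0],[-1,0,0,-0.05,0,0,0],[-1,0,0,-0.05,0,0,0],[-1,-0.0663,-0.0207,-0.05,0,0,0],[-1,-0.0663,-0.0207,-0.05,0,0,0],[-1,-0.0663,-0.0207,-0.05,0,0,0]]'
python3 - <<'E'
from bench import arm
from h import *
o=arm.get_obs();c=arm.camera_info("wrist")
im=arm.grab_frame("wrist");cv2.imwrite("pics/w2.png",im[...,::-1])
print(o['position'],o['wrist_force'],o['time'])
for k in('red','yellow','green'):
    for a,p in blobs(im,k,40): print(k,a,p,plane(c,p,.09).round(4))
E
```

```text
time: 2.7
position: [0.4318, -0.3472, 0.1261]
ee_rot: [0.0, 0.991, 0.132, 0.0]
wrist_force: [0.5, -0.8, 0.4]
finger_gap: 0.006
grip_force: 0.0
[ 0.43180248 -0.34717989  0.12609471] [ 0.53447724 -0.84430358  0.35383936] 2.7
red 1260 [346.2 146.9] [ 0.4873 -0.3473  0.09  ]
yellow 879 [321.5 221.6] [ 0.4354 -0.3454  0.09  ]
green 1614 [375.   54.4] [ 0.5421 -0.3484  0.09  ]
```

```bash
python3 -m pendant '[[-1,0.0015,0,0.036,0,0,0],[-1,0.0015,0,0.043,0,0,0],[-1,0.0015,0,0.047,0,0,0],[-1,0.0015,0,0.0508,0,0,0],[-1,0.0015,0,0.0508,0,0,0],[-1,0.0015,0,0.0508,0,0,0]]'
python3 -m pendant '[[-1,0,0,-0.02,0,0,0],[-1,0,0,-0.05,0,0,0],[-1,0,0,-0.18,0,0,0],[-1,0,0,-0.18,0,0,0],[-1,0,0,-0.18,0,0,0],[-1,0,0,-0.18,0,0,0]]'
python3 -c "
from bench import arm
from h import *
print(arm.get_obs())"
```

```text
time: 3.35
position: [0.4346, -0.3468, 0.0875]
ee_rot: [0.001, 0.991, 0.133, 0.001]
wrist_force: [-7.7, 9.3, 32.9]
finger_gap: -0.001
grip_force: 16.4
time: 3.95
position: [0.4346, -0.3472, 0.2307]
ee_rot: [0.001, 0.991, 0.133, 0.001]
wrist_force: [-0.4, -0.1, -0.2]
finger_gap: 0.002
grip_force: 0.0
{'time': 3.95, 'joints': array([-8.20613451e-01,  3.15046606e-01,  2.53432013e-02,  1.27792082e+00,
        2.59536975e-05,  2.05386594e+00]), 'qd': array([-0.00156873,  0.02640837, -0.0677078 , -0.03423754,  0.00111838,
        0.00124834]), 'joint_efforts': array([ 6.20020693e-02, -7.24550915e+01,  4.14676666e+01,  1.02400795e+00,
       -9.33014308e-04,  6.34433673e-04]), 'position': array([ 0.43459337, -0.3472207 ,  0.23065763]), 'ee_rot': array([1.28644758e-03, 9.91093313e-01, 1.33159788e-01, 9.27776254e-04]), 'wrist_force': array([-0.35499585, -0.14981123, -0.16454936]), 'moment': array([0.00661526, 0.03568932, 0.04457762]), 'grip_force': 0.0, 'finger_gap': 0.0019333459249397502}
```

Both presses stopped at the same height (z = 0.0875), so yellow was fully pressed and released. Next I'll move above the handle, turning the tool by about -163° to keep joint 6 within range.

```bash
python3 -m pendant '[[-1,0.311,-0.397,-0.03,0,0,-1],[-1,0.311,-0.397,-0.03,0,0,-1],[-1,0.311,-0.397,-0.03,0,0,-1],[-1,0.311,-0.397,-0.03,0,0,-1],[-1,0.311,-0.397,-0.03,0,0,-1],[-1,0.311,-0.397,-0.03,0,0,-1],[1,0.311,-0.397,-0.03,0,0,-1],[1,0.311,-0.397,-0.03,0,0,-1],[1,0.311,-0.397,-0.03,0,0,-1],[1,0.311,-0.397,-0.03,0,0,-1],[1,0.311,-0.397,-0.03,0,0,-1]]'
python3 -m pendant '[[1,0,0,0,0,0,-1],[1,0,0,0,0,0,-1],[1,0,0,0,0,0,-1],[1,0,0,0,0,0,-1],[1,0,0,0,0,0,-1],[1,0,0,0,0,0,-1]]'
python3 -m pendant '[[1,0,0,0,0,0,-1],[1,0,0,0,0,0,-1],[1,0,0,0,0,0,-1],[1,0,0,0,0,0,-1],[1,0,0,0,0,0,-1],[1,0,0,0,0,0,-1]]'
python3 -m pendant '[[1,0,0,0,0,0,-0.63],[1,0,0,0,0,0,-0.63],[1,0,0,0,0,0,-0.63],[1,0,0,0,0,0,-0.63],[1,0,0,0,0,0,-0.63]]'
python3 - <<'E'
from bench import arm
from h import *
o=arm.get_obs();c=arm.camera_info("wrist")
im=arm.grab_frame("wrist");cv2.imwrite("pics/w3.png",im[...,::-1])
print(o['position'],o['joints'].round(2),rot(o['ee_rot']).round(3).tolist(),c)
for k in('red','yellow','green'):
    for a,p in blobs(im,k,12): print(k,a,p,plane(c,p,.15).round(4))
E
```

```text
time: 5.05
position: [0.5895, 0.0245, 0.252]
ee_rot: [-0.0, 0.865, 0.502, -0.001]
wrist_force: [0.6, -0.1, -0.1]
finger_gap: 0.844
grip_force: 0.0
time: 5.65
position: [0.5895, 0.0235, 0.2526]
ee_rot: [-0.0, 0.605, 0.796, -0.0]
wrist_force: [-0.9, 0.4, -1.2]
finger_gap: 1.001
grip_force: 0.0
time: 6.25
position: [0.5895, 0.0235, 0.2526]
ee_rot: [-0.0, 0.255, 0.967, -0.0]
wrist_force: [-0.1, -0.2, -0.8]
finger_gap: 1.001
grip_force: 0.0
time: 6.75
position: [0.5896, 0.0237, 0.2527]
ee_rot: [-0.0, 0.013, 1.0, -0.0]
wrist_force: [-1.0, -0.4, 0.1]
finger_gap: 1.0
grip_force: 0.0
[0.58959302 0.02367315 0.25265744] [-0.1   0.37  0.17  1.37 -0.   -0.07] [[-1.0, 0.025, -0.0], [0.025, 1.0, -0.0], [0.0, -0.0, -1.0]] {'intrinsics': array([[279.17398244,   0.        , 322.71794866],
       [  0.        , 279.17398244, 200.53898154],
       [  0.        ,   0.        ,   1.        ]]), 'xyz': array([0.52362215, 0.02564764, 0.39418627]), 'rotation': array([0.0951287 , 0.70934737, 0.6922695 , 0.09241092])}
```

View pics/w3.png

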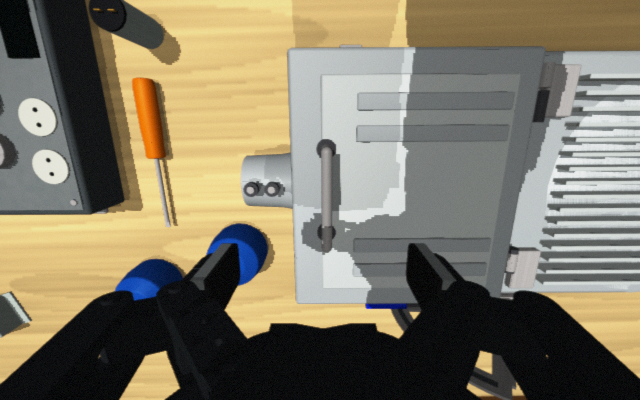

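The wrist view shows the bar upright from (326,143) to (327,250), with the cover's free edge from (291,50) to (297,300) beside it. The photocell is clear of the fingers.

```bash
python3 - <<'E'
from bench import arm
from h import *
c=arm.camera_info("wrist")
for p,z in(((326,143),.148),((327,250),.148),((291,50),.109),((297,300),.109),((543,48),.109)): print(p,plane(c,p,z).round(4))
E
```

```text
(326, 143) [0.5393 0.0283 0.148 ]
(327, 250) [0.6401 0.0269 0.148 ]
(291, 50) [ 0.4566 -0.0017  0.109 ]
(297, 300) [ 0.7215 -0.0095  0.109 ]
(543, 48) [0.4611 0.2305 0.109 ]
```

```bash
python3 -m pendant '[[1,0,0.005,0.06,0,0,0],[1,0,0.005,0.12,0,0,0],[1,0,0.005,0.153,0,0,0],[1,0,0.005,0.153,0,0,0],[-1,0,0.005,0.153,0,0,0],[-1,0,0.005,0.153,0,0,0],[-1,0,0.005,0.153,0,0,0],[-1,0,0.005,0.153,0,0,0],[-1,0,0.005,0.153,0,0,0],[-1,0,0.005,0.153,0,0,0],[-1,0,0.005,0.153,0,0,0]]' 50
python3 - <<'E'
from bench import arm
from h import *
o=arm.get_obs(); print(o['position'],o['wrist_force'],rot(o['ee_rot']).round(3).tolist())
g=o['position']; 
for th in (.1,.2,.3,.35,.4,.42,.45):
    c,s=np.cos(th),np.sin(th)
    # TCP in cover frame: bar(-.215,.05), tcp 19mm below
    y0,z0=-.215,g[2]-.098
    dy=y0*c+z0*s-y0; dz=z0*c-y0*s-z0
    print(th,"ty",round(dy/.8,4),"tz",round(-dz/.8,4),"turn",round(th/(np.pi/4),4))
E
```

```text
time: 7.9
position: [0.5905, 0.0271, 0.1312]
ee_rot: [0.0, 0.013, 1.0, -0.002]
wrist_force: [-3.4, -15.5, 6.0]
finger_gap: 0.093
grip_force: 48.8
[0.59046134 0.02707723 0.13115156] [ -3.35711166 -15.47213919   5.96490473] [[-1.0, 0.025, 0.001], [0.025, 1.0, -0.005], [-0.001, -0.005, -1.0]]
0.1 ty 0.0055 tz -0.0266 turn 0.1273
0.2 ty 0.0136 tz -0.0526 turn 0.2546
0.3 ty 0.0242 tz -0.0776 turn 0.382
0.35 ty 0.0305 tz -0.0896 turn 0.4456
0.4 ty 0.0374 tz -0.1014 turn 0.5093
0.42 ty 0.0403 tz -0.106 turn 0.5348
0.45 ty 0.0448 tz -0.1128 turn 0.573
```

The bar is gripped at 49 N. I'll lift in an arc to 0.3 rad and compare the index arm with the clip.

```bash
python3 -m pendant '[[-1,0,-0.001,-0.013,0.0637,0,0],[-1,0,0.0035,-0.0266,0.1273,0,0],[-1,0,0.006,-0.04,0.191,0,0],[-1,0,0.011,-0.0526,0.2546,0,0],[-1,0,0.016,-0.065,0.318,0,0],[-1,0,0.0215,-0.0776,0.382,0,0],[-1,0,0.0215,-0.0776,0.382,0,0],[-1,0,0.0215,-0.0776,0.382,0,0]]'
python3 - <<'E'
from bench import arm
from h import *
o=arm.get_obs(); print(o['position'],o['wrist_force'],o['joints'].round(2),rot(o['ee_rot']).round(3).tolist())
s,d=arm.camera_info("scene"),arm.camera_info("side")
a=arm.grab_frame("scene");b=arm.grab_frame("side")
for n,i in(("scene",a),("side",b)):
    for k in("red","blue"): print(n,k,[(int(x),y.tolist()) for x,y in blobs(i,k,8)])
a=a[150:250,390:490];b=b[180:260,160:240]
cv2.imwrite("pics/l1.png",np.hstack([cv2.resize(x,(400,400),interpolation=cv2.INTER_CUBIC)[...,::-1] for x in(a,b)]))
E
```

```text
time: 8.7
position: [0.5907, 0.0461, 0.1926]
ee_rot: [-0.002, 0.012, 0.989, -0.15]
wrist_force: [1.5, -7.3, -2.0]
finger_gap: 0.093
grip_force: 49.9
[0.59074195 0.0460744  0.19263448] [ 1.51076179 -7.34772379 -2.0387745 ] [ 0.08  0.43  0.07  1.24 -0.3   0.11] [[-1.0, 0.022, -0.007], [0.023, 0.955, -0.296], [-0.0, -0.296, -0.955]]
scene red [(91, [435.9, 204.2]), (95, [175.9, 248.5])]
scene blue [(18, [362.3, 29.0]), (59, [419.8, 208.4]), (880, [331.4, 274.4]), (1128, [294.0, 327.1])]
side red [(28, [207.8, 206.5])]
side blue [(20, [216.2, 206.0])]
```

View pics/l1.png

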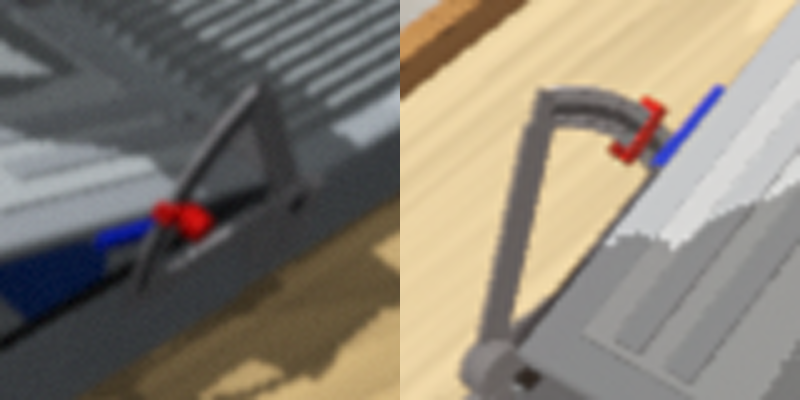

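At about 0.3 rad the blue tip, scene (414–425,207–210) and side (211–224,198–212), is still a little below the clip, scene body (430.5,203.3) and side (207.6,206). I'll triangulate both to calibrate one against the other.

```bash
python3 - <<'E'
from bench import arm
from h import *
s,d=arm.camera_info("scene"),arm.camera_info("side")
x=np.array([1,-.022,0]);x/=np.linalg.norm(x);y=np.cross([0,0,1],x);H=np.array([.5905,.0275,0])+.215*y;H[2]=.098
def rep(n,p,q):
    c,e=tri(s,p,d,q);r=c-H;print(n,c.round(4),round(e,4),"x",(r@x).round(4),"r",np.hypot(r@y,r[2]).round(4),"ang",np.arctan2(r[2],-(r@y)).round(3))
rep("tip far end",(414.3,210),(224,198))
rep("clip body",(430.5,203.3),(207.6,206))
rep("clip w screw",(435.9,204.2),(207.8,206.5))
for n,c,p in(("side clip",d,(207.6,206)),("side tip mid",d,(217.4,205)),("scene clip",s,(430.5,203.3)),("scene screw",s,(439,205)),("scene tip",s,(419.8,208.4))):
    for X in(.145,.153,.161):
        o,v=ray(c,p); t=(X-(o-H)@x)/(v@x); r=o+t*v-H; print(n,X,"r",np.hypot(r@y,r[2]).round(4),"ang",np.arctan2(r[2],-(r@y)).round(3))
E
```

```text
tip far end [0.7372 0.0791 0.1482] 0.0011 x 0.1456 r 0.1679 ang 0.304
clip body [0.7469 0.1212 0.1509] 0.0062 x 0.1543 r 0.1292 ang 0.422
clip w screw [0.7513 0.1245 0.1499] 0.0053 x 0.1586 r 0.1257 ang 0.426
side clip 0.145 r 0.126 ang 0.56
side clip 0.153 r 0.1269 ang 0.471
side clip 0.161 r 0.1287 ang 0.384
side tip mid 0.145 r 0.1433 ang 0.337
side tip mid 0.153 r 0.1468 ang 0.26
side tip mid 0.161 r 0.1511 ang 0.187
scene clip 0.145 r 0.1168 ang 0.36
scene clip 0.153 r 0.1329 ang 0.418
scene clip 0.161 r 0.1493 ang 0.463
scene screw 0.145 r 0.0777 ang 0.229
scene screw 0.153 r 0.0937 ang 0.336
scene screw 0.161 r 0.1104 ang 0.411
scene tip 0.145 r 0.1496 ang 0.304
scene tip 0.153 r 0.1646 ang 0.356
scene tip 0.161 r 0.1799 ang 0.4
```

```bash
python3 - <<'E'
from h import *
def p(t): c,s=np.cos(t),np.sin(t); y,z=-.215,.0332; return np.array([y*c+z*s, z*c-y*s])
for t in(.34,.38,.43):
    d=p(t)-p(.3); c,s=np.cos(.3),np.sin(.3)
    print(t,"ty",(d@[c,-s]/.8).round(4),"tz",(d@[-s,-c]/.8).round(4),"turn",round((t-.3)/(np.pi/4),4))
E
```

```text
0.34 ty 0.0019 tz -0.0107 turn 0.0509
0.38 ty 0.0042 tz -0.0213 turn 0.1019
0.43 ty 0.0076 tz -0.0345 turn 0.1655
```

```bash
python3 -m pendant '[[-1,0,0.0019,-0.0107,0.051,0,0],[-1,0,0.0042,-0.0213,0.102,0,0],[-1,0,0.006,-0.028,0.134,0,0],[-1,0,0.0076,-0.0345,0.1655,0,0],[-1,0,0.0076,-0.0345,0.1655,0,0],[-1,0,0.0076,-0.0345,0.1655,0,0],[-1,0,0.0076,-0.0345,0.1655,0,0]]'
python3 - <<'E'
from bench import arm
from h import *
o=arm.get_obs(); print(o['position'],rot(o['ee_rot']).round(3)[1:,2])
a=arm.grab_frame("scene");b=arm.grab_frame("side")
for n,i in(("scene",a),("side",b)):
    for k in("red","blue"): print(n,k,[(int(x),y.tolist()) for x,y in blobs(i,k,8)])
a=a[180:230,400:450];b=b[185:225,190:230]
cv2.imwrite("pics/l2.png",np.hstack([cv2.resize(x,(400,400),interpolation=cv2.INTER_CUBIC)[...,::-1] for x in(a,b)]))
E
```

```text
time: 9.5
position: [0.591, 0.0598, 0.217]
ee_rot: [-0.003, 0.012, 0.977, -0.214]
wrist_force: [0.5, -6.3, -1.7]
finger_gap: 0.093
grip_force: 50.3
[0.59099585 0.05978973 0.21702615] [-0.417 -0.909]
scene red [(95, [435.9, 204.3]), (95, [175.9, 248.5])]
scene blue [(103, [377.1, 34.0]), (36, [422.5, 200.9]), (876, [331.4, 274.4]), (1131, [293.9, 327.2])]
side red [(12, [205.3, 209.3])]
side blue [(23, [213.3, 202.5])]
```

View pics/l2.png

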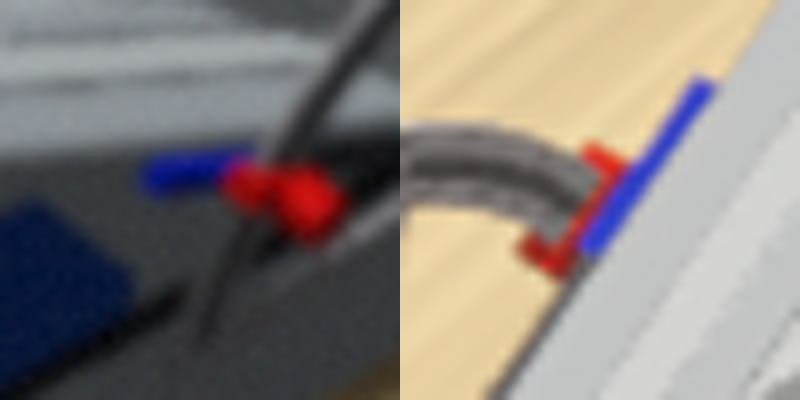

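The tip now overlaps the clip in both views: scene tip (419–432,202–200) with clip body (430.5,203.3), side tip (209–221,193–209) with clip (207.6,206). As a last check, I'll fit the angle at the known radius.

```bash
python3 - <<'E'
from bench import arm
from h import *
from scipy.optimize import least_squares as LS
s,d=arm.camera_info("scene"),arm.camera_info("side")
x=np.array([1,-.022,0]);x/=np.linalg.norm(x);y=np.cross([0,0,1],x);H=np.array([.5905,.0275,0])+.215*y;H[2]=.098
def pr(c,P): q=np.array(c["intrinsics"])@rot(c["rotation"]).T@(P-np.array(c["xyz"])); return q[:2]/q[2]
def P(X,r,t): return H+X*x-r*np.cos(t)*y+[0,0,r*np.sin(t)]
fit=lambda a,b,r=None: LS(lambda v:np.r_[pr(s,P(v[0],r or v[2],v[1]))-a,pr(d,P(v[0],r or v[2],v[1]))-b],[.15,.4,.15])
for n,a,b,r in(("clip",(430.5,203.3),(207.6,206),.125),("clip,blob",(433,203.7),(207.7,206.3),.125),("tip now",(418.8,202),(220.8,193.2),None)):
    f=fit(a,b,r);print(n,f.x.round(3),f.fun.round(1))
for t in(.39,.43,.47): print(t,pr(s,P(.153,.125,t)).round(1),pr(d,P(.153,.125,t)).round(1))
o=arm.get_obs();print(o['qd'].round(4))
E
```

```text
clip [0.153 0.416 0.15 ] [ 1.9 -0.2  0.9  1.9]
clip,blob [0.155 0.421 0.15 ] [ 0.5 -0.1 -0.1  1.1]
tip now [0.147 0.429 0.169] [ 0.  0.  0. -0.]
0.39 [431.8 204.4] [209.1 208.5]
0.43 [432.9 202.5] [208.2 207.6]
0.47 [434.  200.5] [207.2 206.7]
[ 0.0005  0.0006 -0.0016 -0.0008  0.0008 -0.0011]
```

The tip sits at 0.429 rad and the clip at about 0.42 rad, and the arm is still, so I'm handing in.

```bash
python3 -c "
from bench import arm
print(arm.hand_in())"
```

```text
the job is handed in; nothing more can be done
None
```

I pressed and released red, then yellow, left green alone, and handed in at about 9.5 s still gripping the cover by its handle, with its index arm at about 0.43 rad against the clip at about 0.42 rad; the hand-in gave no verdict.

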